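Lock the stop bar and hold a bearing housing in the corner of a drilling fixture

ROBOT

A 6-joint arm with a two-finger parallel gripper is mounted at the origin on the work surface. World frame = base frame: x ahead of the robot, y to its left, z up, the work surface at z = 0. Lengths are in m, angles in degrees, forces in N, time in s.
With the tool pointing down it reaches from about 0.35 to 0.725 m from the base axis. Payload 6 kg.
Tool frame: the origin (TCP) lies on the mounting face of the last link; the fingertips stand tip_extent ahead of it and the grasp point (between the pads) lies 155 mm ahead of it (tip_extent is the distance from the TCP to the fingertips, in m); y points along the fingers, x is the direction in which the jaws open and shut, and the axes are right-handed (so a half turn about y gives the same grasp; the last joint's range is limited). The gripper opens to 85 mm and grips with 20 to 120 N. Pads are 22 mm wide; open, the fingers measure 114 mm over their backs; the gripper's body (76 mm by 85 mm) begins 54 mm behind the grasp point. The pads swing forward as they close: fully open they stand 13 mm farther back than shut.
Start: joints at [86.213, 2.303, 4.859, 0, -92.561, -19.12], TCP at [0.234, 0.553, 0.405] pointing down, gripper open.
Joint ranges: [-146.85, 146.85], [-73.84, 115.35], [-62.03, 85.46], [-188.31, 113.3], [-161.28, -10.13], [-171.36, 171.36]. Speed limits (degrees/s): [147.25, 147.25, 172.46, 180, 180, 180].

INTERFACE

Orientations are given as a 3x3 rotation matrix whose columns are the frame's x, y, z axes.
In Python, from rig import state, camera, camera_params, job_done, tip_extent gives the robot as it stands. The module is installed in compiled form; this text tells all that it offers.
- The arm moves only by the tool arm_command, never from a script. Its argument "deltas" is a list that holds one entry, the list of rows, each a list of 4 numbers: the shift along the tool's x, y, z in units of 40 mm (1.0 is 40 mm), then the turn about the tool's y in units of 8 degrees (1.0 is 8 degrees). In form: [[[dx, dy, dz, twist], ...]]. A call has 1 to 20 rows; each row shifts and turns the pose as measured when the row begins, along the tool's axes as they then stand; what a row does not reach is not made up. A row lasts 1/10 s, in which the tool goes at most 50 mm and 8.59 degrees, less where a joint would pass 70% of its speed; a pose out of reach is approached as far as the arm can. A call is refused whole if a number of a shift passes 1 or a number of a turn 1, either way. A call with a gripper value outside its range is refused whole. "jaw" is the finger opening in mm, from 0 to 85.4, set as the call begins (left out, the last holds). The fingers move at their own pace and stop on an object; "grip_force" is the grip in N (left out, the last holds). Time passes only in rows, so rows that do not move let the fingers close. It gives the time, the measured TCP pose, the force and the opening at its end, in the units of the state.
- state(): the state, without advancing time (a new reading comes with each control period).
- camera(name): name is "scene" or "top" or "wrist"; returns the picture (480x640x3 uint8, blue, green, red); there is no depth.
- camera_params(name): a dict with "camera_matrix" (3x3 intrinsics, pixels), "k1" (the pictures are not rectified: a ray, as slopes to the right and down, at radius r is drawn at 1 + k1 r^2 times it, then the intrinsics apply), "extrinsics" (4x4, takes a point from world to camera coordinates). Camera axes: x right, y up, looking along -z (the intrinsics and any distortion apply to the point x, -y, -z); pixel columns grow to the right and rows downward; lengths in m; the calibration is good to about 2 mm. A picture is of the moment at which its call begins: read the wrist's pose just before it. camera_params takes no time and is no camera call; for the wrist camera it gives the pose at the moment of the call.
- job_done(): hands the job in, once; it reports no verdict.
The state is a dict: "clock": time; "joint_positions": joint angles; "qvel": joint speeds; "tau": joint torques, N m; "eef_pos": TCP position; "tool_rot": TCP orientation; "ft_force": force on the tool from outside, world axes, zero at the start; "wrist_torque": the same for the moment, N m; "width": opening from 0.0 (shut) to 1.0 (fully open).
Only numpy, scipy, OpenCV 4.12 (cv2) and the standard library are available. Lean on these libraries where they do the work, as an engineer would, in place of code of your own. Each camera call takes 0.05 s, during which the arm holds its last target.

TASK

First lock the fixture's stop bar where it already stands by turning the red clamp knob clockwise (seen from above) until it is tight. Then set the green bearing housing flat on the fixture plate with its long side along the yellow fence and press it into the corner, firmly against the fence and against the red end of the stop bar at the same time. Finish while still holding it pressed against both with the gripper; do not shift the stop bar's setting, and leave the tape, the cup and the screwdriver alone.

Things in the scene. Friction and masses are not known exactly. Their poses are not given: they have to be found in the camera images.
- fixture: drilling fixture, fixed to the bench: grey steel plate 200 (x) x 280 (y) x 12 mm thick. Origin: centre of its underside, on the bench. x points square to the fence and through it, y along fence and stop bar. A blue clamp block 50 x 50 mm, 44 mm above the plate, at x 33, y -100 mm, guides the bar and carries the knob. The corner lies on the fence's -x side and the +y side of the bar's red end
- fence: yellow fence, a bar 18 mm thick (x), 165 mm long (y), 18 mm high, fixed on the plate, axes as the fixture's. Its working face looks to the fixture's -x side. Origin: lower edge of the working face, middle of its length (fixture x = 60, y = 27.5, z = 12 mm)
- fence_face (a point): centre of the fence's working face (9 mm above the plate); axes as the fixture's
- stop_bar (a joint): slide of the square steel stop bar (14 x 14 mm, 150 mm long, through the blue block) along the fixture's y, in m: 0 drawn back, 0.075 fully out; its red end face is at fixture y = -0.055 + value. Unlocked it slides away under about 2 N; locked it holds over 40 N. It starts unlocked, already at its right setting (0.02 to 0.06)
- stop_pad: red pad on the end of the stop bar, 34 (x) x 10 (y) x 18 mm high, from 2 to 20 mm above the plate; axes as the fixture's. Origin: centre of the red end face, which looks to the fixture's +y side, at fixture x = 33 mm, 11 mm above the plate
- stop_face (a point): the same point: centre of the stop bar's red end face; axes as the fixture's
- clamp_knob (a joint): angle of the red clamp knob in rad, growing as it turns clockwise seen from above, about the vertical. Starts loose, 0 to 0.2; end stop at 1.4. It bites from about 0.8 and counts as tight beyond 1.1. Turns stiffly (0.1 to 0.25 N m) and stays where it is left
- knob_grip (a point): on the knob's axis at gripping height, 80 mm above the bench. The grip is an upright red bar 52 long, 13 thick, 26 mm high (66 to 92 mm above the bench), on a round neck on the blue block (block top 56 mm above the bench). x of this point runs along the bar, so pinch along y; it turns with the knob. At knob angle 0 the bar lies along the fixture's x
- housing: loose green bearing housing, 0.25 to 0.4 kg. Foot 54 (x) x 84 (y) x 14 mm high; in its middle an upright hub 26 mm thick (x), 46 wide (y), rounded top at 58 mm, flat faces to +x and -x showing the bearing. Pinch those faces with the fingertips at least 20 mm above the underside, clear of foot and fence. Origin: centre of underside, z up, y along long side. Goes in either way round
- tape_roll: bystander: yellow roll of tape lying flat, 72 mm across, 25 mm high, origin under its centre
- cup: bystander: blue plastic cup, 76 mm across the rim, 85 mm high, origin under its centre
- screwdriver: bystander: screwdriver with red handle lying on the bench, about 200 mm long, origin under it, x towards its tip
Not all that is in view belongs to the job. Several things look just like the housing: the one meant starts farthest from the robot's base.

How it is judged (in metres and radians):
On the way, in this order (a step that is already met when the one before it is completed fails the run):
1. the clamp knob is turned tight and the stop bar is still at its setting (value of joint clamp_knob above 1.1 rad and distance of stop_face from where it was at the start of the episode below 0.004 m), for 0.2 s.
2. the housing is flat on the fixture plate, held by the gripper (z of housing in the frame of fixture between 0.009 and 0.015 m and angle between housing's own z axis and vertical below 0.06 rad and contact force between housing and the fingers above 1 N and contact force between housing and fixture above 0.1 N and x of housing in the frame of fixture between -0.1 and 0.06 m and y of housing in the frame of fixture between -0.06 and 0.14 m), for 0.1 s.
At the end, for the whole second after the job is handed in: Knob still past 1.0 rad; stop bar within 4 mm of its setting; housing flat on the plate (3 mm, 0.06 rad), parallel to the fence within 0.05 rad, within 3 mm of both stops, pressing on fence and stop bar with over 2 N each, at rest, fingers bearing on it with over 1 N (value of joint clamp_knob above 1 rad and distance of stop_face from where it was at the start of the episode below 0.004 m and z of housing in the frame of fixture between 0.009 and 0.015 m and angle between housing's own z axis and vertical below 0.06 rad and contact force between housing and the fingers above 1 N and contact force between housing and fence above 2 N and contact force between housing and stop_pad above 2 N and angle between the y axis of housing and the y axis of fixture, either way round below 0.05 rad and x of housing in the frame of fence_face between -0.03 and -0.024 m and y of housing in the frame of stop_face between 0.039 and 0.045 m and linear speed of housing below 0.01 m/s); the arm keeps its last pose, push and grip.
It fails at once if the tape roll was moved more than 30 mm (distance of tape_roll from where it was at the start of the episode above 0.03 m).
It fails at once if the cup was moved more than 30 mm (distance of cup from where it was at the start of the episode above 0.03 m).
It fails at once if the screwdriver was moved more than 30 mm (distance of screwdriver from where it was at the start of the episode above 0.03 m).
It also fails if it takes over 72 s, if anything falls off the work surface, if the arm or the gripper's body presses on something with over 40 N, if the wrist force passes 120 N, or if a joint passes its speed limit or range.

## Working session

There is one attempt and no reset: what is moved stays moved. The work goes in short steps, Python scripts to look and compute and a tool call to move; the robot and the scene stay as the last step left them, time stands still between calls to the robot, and variables do not carry over. Pictures are saved under pics/ and viewed, and the job is handed in when it is done.

Besides the shell and the picture viewer there is one more tool, called after "Request:" as name(argument=value, ...), one argument or row to a line, values as JSON. arm_command: Moves the arm, as the interface text tells. Its arguments: {"type":"object","properties":{"deltas":{"type":"array","items":{"type":"array","items":{"type":"array","items":{"type":"number"}}}},"jaw":{"type":"number"},"grip_force":{"type":"number"}},"required":["deltas"]}

```bash
ls; mkdir -p pics; python3 - <<'E'
from rig import *
import cv2
print(state()); print(tip_extent)
for n in ("scene","top"):
    cv2.imwrite(f"pics/{n}0.png",camera(n)); p=camera_params(n); print(n,p)
E
```

```text
pics
{'clock': 0.0, 'joint_positions': array([ 8.62120365e+01,  2.33915713e+00,  4.80139028e+00, -2.67105259e-02,
       -9.25626025e+01, -1.91206130e+01]), 'qvel': array([ 0.06754258, -0.11761939, -0.10600387, -0.00041374, -0.06623871,
       -0.09747432]), 'tau': array([ 3.55604534e-04, -3.68204713e+01,  3.47406185e+01,  6.93217635e+00,
       -5.46432901e-03,  9.65315422e-06]), 'eef_pos': array([0.23344281, 0.55269809, 0.40366415]), 'tool_rot': array([[-3.89242487e-01, -5.80433061e-04,  9.21135142e-01],
       [-9.21133551e-01, -1.71718544e-03, -3.89242897e-01],
       [ 1.80768930e-03, -9.99998357e-01,  1.33745165e-04]]), 'ft_force': array([0.98105553, 0.81656754, 0.37434199]), 'wrist_torque': array([-0.00449154,  0.00068335,  0.03107818]), 'width': 0.9956420335537954}
0.1734
scene {'camera_matrix': array([[521.22902618,   0.        , 330.16006407],
       [  0.        , 521.22902618, 241.76428488],
       [  0.        ,   0.        ,   1.        ]]), 'k1': -0.09541183776983758, 'extrinsics': array([[ 0.33129774,  0.94352262, -0.00262364, -0.11397334],
       [-0.79409808,  0.28033009,  0.53928033,  0.29799406],
       [ 0.50955867, -0.17657892,  0.84212223, -1.76649289],
       [ 0.        ,  0.        ,  0.        ,  1.        ]])}
top {'camera_matrix': array([[476.12678947,   0.        , 319.51518979],
       [  0.        , 476.12678947, 242.91762384],
       [  0.        ,   0.        ,   1.        ]]), 'k1': 0.02871312315610838, 'extrinsics': array([[-0.02376769, -0.9992669 , -0.03001251,  0.00126351],
       [ 0.99703763, -0.02588997,  0.07242705, -0.4198032 ],
       [-0.07315098, -0.02820218,  0.99692205, -1.17727472],
       [ 0.        ,  0.        ,  0.        ,  1.        ]])}
```

View pics/scene0.png

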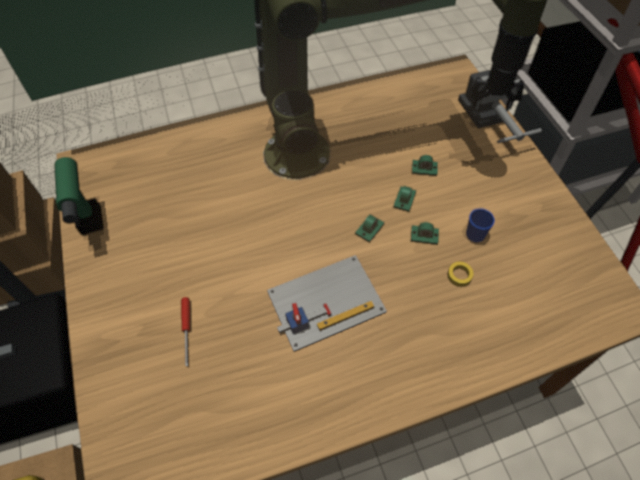

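View pics/top0.png

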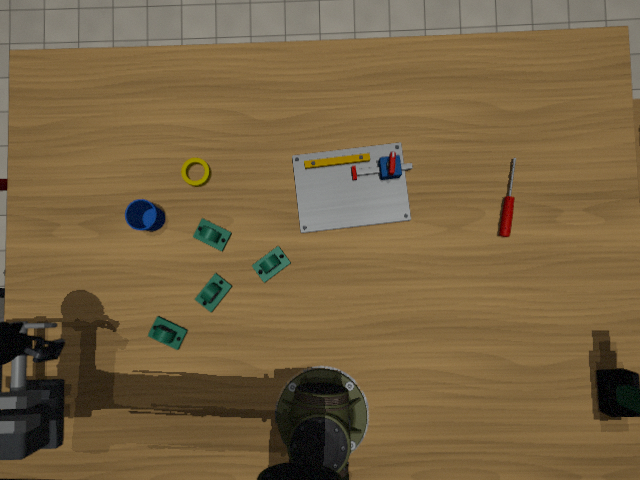

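```bash
cat > h.py <<'E'
import numpy as np, cv2
from rig import *
def ray(n,u,v,p=None):
    p=p or camera_params(n);K=p["camera_matrix"];k=p["k1"];E=p["extrinsics"]
    d=np.array([(u-K[0,2])/K[0,0],(v-K[1,2])/K[1,1]]);s=d.copy()
    for _ in range(20): s=d/(1+k*(s@s))
    R=E[:3,:3];c=-R.T@E[:3,3]
    return c,R.T@np.array([s[0],-s[1],-1])
def px2w(n,u,v,z,p=None):
    c,d=ray(n,u,v,p);t=(z-c[2])/d[2];return c+t*d
def w2px(n,P,p=None):
    p=p or camera_params(n);K=p["camera_matrix"];E=p["extrinsics"]
    q=E[:3,:3]@np.asarray(P,float)+E[:3,3];s=np.array([q[0],-q[1]])/-q[2]
    s=s*(1+p["k1"]*(s@s));return K[:2,:2]@s+K[:2,2]
E
python3 - <<'E'
import cv2
a=cv2.imread("pics/top0.png")
cv2.imwrite("pics/c1.png",cv2.resize(a[135:240,285:420],None,fx=5.5,fy=5.5,interpolation=cv2.INTER_CUBIC))
cv2.imwrite("pics/c2.png",cv2.resize(a[205:265,180:250],None,fx=8,fy=8,interpolation=cv2.INTER_CUBIC))
E
```

```text
(no output)
```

View pics/c1.png

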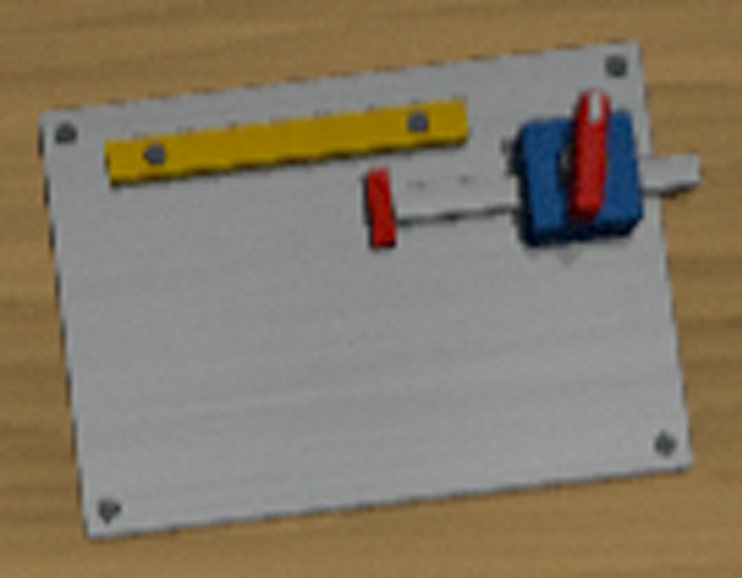

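View pics/c2.png

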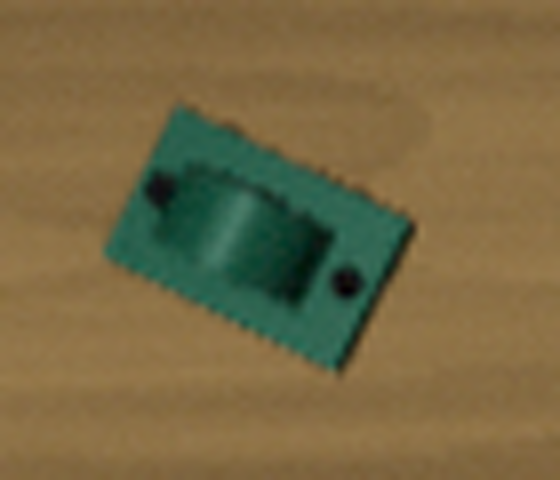

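```bash
python3 - <<'E'
from h import *
f=lambda x,y:((x+.5)/5.5-.5+285,(y+.5)/5.5-.5+135)
g=lambda x,y:((x+.5)/8-.5+180,(y+.5)/8-.5+205)
def fit(L,W):
    L=np.array(L);W=np.array(W)[:,:2];l=L-L.mean(0);w=W-W.mean(0)
    a=np.arctan2((l[:,0]*w[:,1]-l[:,1]*w[:,0]).sum(),(l*w).sum())
    R=np.array([[np.cos(a),-np.sin(a)],[np.sin(a),np.cos(a)]])
    t=W.mean(0)-R@L.mean(0);return t,a,R,(W-(L@R.T+t))*1e3
W=[px2w("top",*f(*c),.012) for c in [(40,113),(636,42),(692,467),(88,537)]]
t,a,R,r=fit([(.1,.14),(.1,-.14),(-.1,-.14),(-.1,.14)],W);print("fix",t,np.degrees(a),r)
def tof(w): return R.T@(w[:2]-t)
for n,c,z in [("padL",(366,172),.032),("padL2",(374,247),.032),("knobT",(595,92),.092),("knobB",(586,218),.092)]:
    w=px2w("top",*f(*c),z); print(n,w,tof(w)*1e3)
print("fence corner",tof(px2w("top",*f(112,185),.03)),tof(px2w("top",*f(468,142),.03)))
print("knob ctr", R@[.033,-.1]+t, "px",w2px("top",[*(R@[.033,-.1]+t),.092]))
W=[px2w("top",*g(*c),.014) for c in [(178,103),(413,226),(338,372),(106,257)]]
h,b,R2,r=fit([(.027,.042),(.027,-.042),(-.027,-.042),(-.027,.042)],W);print("hous",h,np.degrees(b),r,np.linalg.norm(h))
for n,c in [("tape",(196,172)),("cup",(145,215)),("h2",(271,264)),("h3",(213,292)),("h4",(168,333))]:
    w=px2w("top",*c,.01);print(n,w,np.linalg.norm(w[:2]))
E
```

```text
fix [ 0.55926457 -0.09090701] 5.142338877904012 [[-0.40977043 -1.46269807]
 [-1.21467189  1.82077762]
 [ 0.57637327  1.2695658 ]
 [ 1.04806905 -1.62764535]]
padL [ 0.60885739 -0.09301891  0.032     ] [49.20392396 -6.5484148 ]
padL2 [ 0.57440336 -0.09566468  0.032     ] [14.65142637 -6.09541063]
knobT [ 0.62634552 -0.18947588  0.092     ] [  57.97619742 -104.18462721]
knobB [ 0.57177209 -0.18381871  0.092     ] [  4.12948033 -93.65879549]
fence corner [0.05762185 0.10857222] [ 0.05775751 -0.05412197]
knob ctr [ 0.60109478 -0.18754672] px [392.30900001 161.8933624 ]
hous [0.44820609 0.26201704] -27.839814673047965 [[ 0.48801019  0.74949971]
 [-1.33184558  0.8328272 ]
 [ 0.91880864 -0.23130395]
 [-0.07497325 -1.35102297]] 0.5191739928175334
tape [0.6100379  0.30248656 0.01      ] 0.6809143560849353
cup [0.50282862 0.43340243 0.01      ] 0.6638330306068922
h2 [0.37012322 0.11423725 0.01      ] 0.3873517158623044
h3 [0.30357289 0.2612317  0.01      ] 0.40049781864739287
h4 [0.20457653 0.37448737 0.01      ] 0.42672279529516377
```

```bash
cat > plan.py <<'E'
import sys
from h import *
def plan(x,y,z,yaw=None):
    s=state();R=s["tool_rot"];p=s["eef_pos"]
    d=R.T@(np.array([x,y,z])-p)/.04
    a=np.degrees(np.arctan2(R[1,0],R[0,0]))
    tw=0 if yaw is None else -((yaw-a+180)%360-180)/8
    print("t%.2f"%s["clock"],"pos",p.round(4),"yaw %.2f"%a,"w %.3f"%s["width"],"F",s["ft_force"].round(1),"M",s["wrist_torque"].round(2))
    print("need units total",d.round(3),"twist",round(tw,3),"j",s["joint_positions"].round(1), "tilt",R[2,[0,2]].round(4))
if __name__=="__main__":
    v=[float(q) for q in sys.argv[1:]];plan(*v)
E
python3 plan.py 0.601 -0.188 0.38 -95.9
```

```text
t0.10 pos [0.2334 0.5527 0.4038] yaw -112.91 w 1.002 F [-0.3  0.2 -0.8] M [0.   0.01 0.08]
need units total [13.48   0.618 15.672] twist -2.126 j [ 86.2   2.3   4.8  -0.  -92.6 -19.1] tilt [0.0016 0.0001]
```

Request:
arm_command(
  deltas=[
    [[0.67,0.03,0.78,0],[0.67,0.03,0.78,0],[0.67,0.03,0.78,0],[0.67,0.03,0.78,0],[0.67,0.03,0.78,0],[0.67,0.03,0.78,0],[0.67,0.03,0.78,0],[0.67,0.03,0.78,0],[0.67,0.03,0.78,0],[0.67,0.03,0.78,0],[0.67,0.03,0.78,0],[0.67,0.03,0.78,0],[0.67,0.03,0.78,0],[0.67,0.03,0.78,0],[0.67,0.03,0.78,0],[0.67,0.03,0.78,0],[0.67,0.03,0.78,0],[0.67,0.03,0.78,0],[0.67,0.03,0.78,0],[0,0,0,0]],
  ],
)

```text
clock: 2.1
eef_pos: [0.5918, -0.1753, 0.372]
tool_rot: [[-0.384, -0.011, 0.923], [-0.923, -0.007, -0.384], [0.011, -1.0, -0.008]]
ft_force: [-0.6, 1.5, -0.8]
width: 1.002
```

```bash
python3 plan.py 0.601 -0.188 0.38 -95.9
python3 - <<'E'
from h import *
cv2.imwrite("pics/w1.png",camera("wrist"));print(camera_params("wrist"))
E
```

```text
t2.10 pos [ 0.5918 -0.1753  0.372 ] yaw -112.60 w 1.002 F [-0.6  1.5 -0.8] M [ 0.09  0.1  -0.04]
need units total [ 0.208 -0.2    0.334] twist -2.087 j [  2.2   5.1   4.2   0.4 -89.8  65.2] tilt [ 0.0111 -0.0076]
{'camera_matrix': array([[403.06982868,   0.        , 314.42066089],
       [  0.        , 403.06982868, 240.72890039],
       [  0.        ,   0.        ,   1.        ]]), 'k1': 0.018184710104436775, 'extrinsics': array([[-0.38364838, -0.92341014,  0.01129778,  0.06222865],
       [ 0.88749875, -0.37205477, -0.27188458, -0.56083729],
       [ 0.25526437, -0.09428131,  0.96226355, -0.5124135 ],
       [ 0.        ,  0.        ,  0.        ,  1.        ]])}
```

View pics/w1.png

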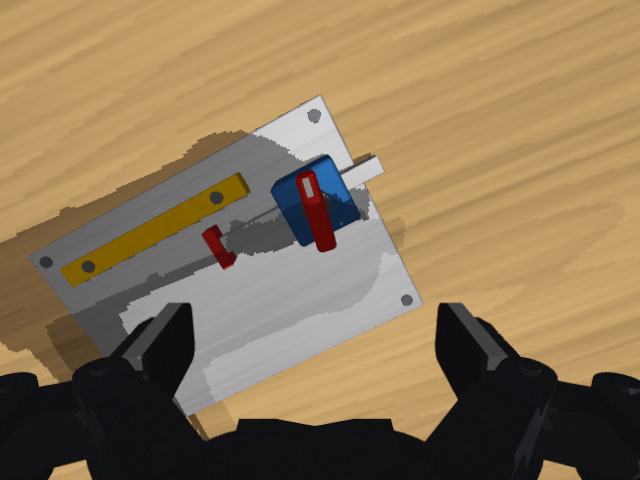

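```bash
python3 - <<'E'
import cv2
a=cv2.imread("pics/w1.png")
cv2.imwrite("pics/w1c.png",cv2.resize(a[85:315,190:430],None,fx=3.3,fy=2.6*3.3/2.6*0.78,interpolation=cv2.INTER_CUBIC) if 0 else cv2.resize(a[140:290,190:400],None,fx=3.8,fy=3.8,interpolation=cv2.INTER_CUBIC))
E
```

```text
(no output)
```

View pics/w1c.png

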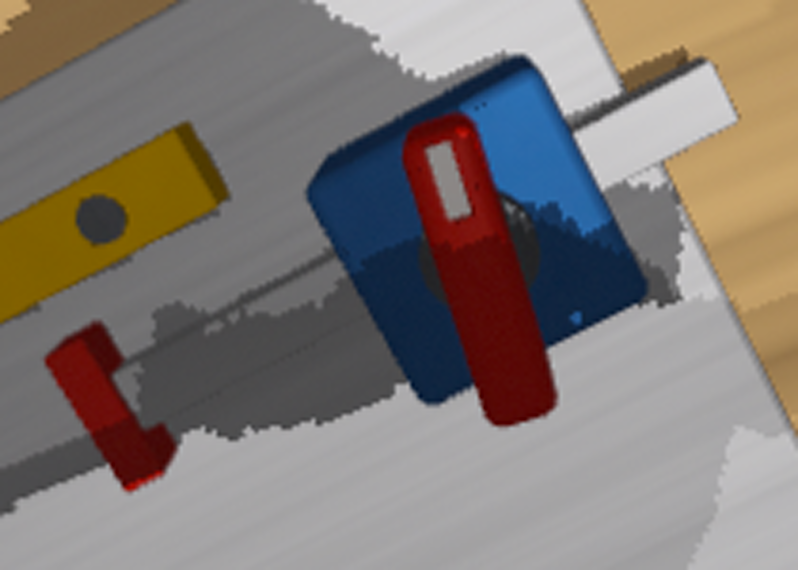

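```bash
python3 - <<'E'
from h import *
f=lambda x,y:((x+.5)/3.8-.5+190,(y+.5)/3.8-.5+140)
from scipy.optimize import least_squares
W=[px2w("wrist",u,v,.012)[:2] for u,v in [(28,258),(320,95),(423,302)]]
W+= [px2w("wrist",*f(213,213),.03)[:2]]
L=np.array([(.1,.14),(.1,-.14),(-.1,-.14),(.06,-.055)])
W=np.array(W)
def T(q):
    c,s=np.cos(q[2]),np.sin(q[2]);return L@np.array([[c,s],[-s,c]])+q[:2]
r=least_squares(lambda q:(T(q)-W).ravel(),[.56,-.09,.09]);print(r.x,np.degrees(r.x[2]),(r.fun*1e3).reshape(-1,2).round(1))
c,s=np.cos(r.x[2]),np.sin(r.x[2]);R=np.array([[c,-s],[s,c]]);t=r.x[:2]
for n,p,z in [("pad",(48,358),.032),("pad",(127,490),.032),("kT",(441,118),.092),("kB",(520,423),.092)]:
    w=px2w("wrist",*f(*p),z);print(n,w,(R.T@(w[:2]-t)*1e3).round(1))
print("kn",R@[.033,-.1]+t)
E
```

```text
[ 0.55936748 -0.08633612  0.09852478] 5.645054069433219 [[ 0.5  2.3]
 [ 1.8 -0. ]
 [-2.7 -1.1]
 [ 0.4 -1.1]]
pad [ 0.61003837 -0.09016071  0.032     ] [50.  -8.8]
pad [ 0.57767947 -0.09241644  0.032     ] [17.6 -7.9]
kT [ 0.62963178 -0.18731755  0.092     ] [  60.  -107.4]
kB [ 0.57734261 -0.17975762  0.092     ] [  8.7 -94.7]
kn [ 0.60204399 -0.1826051 ]
```

Request:
arm_command(
  deltas=[
    [[0.1,-0.1,0.15,-0.7],[0.1,0,0.15,-0.7],[0,0,0,-0.6],[0,0,0,0]],
  ],
)

```text
clock: 2.55
eef_pos: [0.5995, -0.1834, 0.3757]
tool_rot: [[-0.103, -0.013, 0.995], [-0.995, -0.006, -0.103], [0.007, -1.0, -0.012]]
ft_force: [-0.1, -0.7, -0.4]
width: 1.002
```

```bash
python3 plan.py 0.602 -0.185 0.237 -97
```

```text
t2.55 pos [ 0.5995 -0.1834  0.3757] yaw -95.90 w 1.002 F [-0.1 -0.7 -0.4] M [0.01 0.01 0.02]
need units total [0.009 3.467 0.107] twist 0.138 j [  1.3   6.6   6.3   0.3 -90.4  82.8] tilt [ 0.007  -0.0119]
```

```bash
python3 - <<'E'
s=open("plan.py").read()
s=s.replace('p=s["eef_pos"]','p=s["eef_pos"]+.155*s["tool_rot"][:,1]').replace('"pos"','"grasp"')
open("plan.py","w").write(s)
E
python3 plan.py 0.602 -0.185 0.082 -97
```

```text
t2.55 grasp [ 0.5976 -0.1843  0.2207] yaw -95.90 w 1.002 F [-0.1 -0.7 -0.4] M [0.01 0.01 0.02]
need units total [-0.018  3.467  0.153] twist 0.138 j [  1.3   6.6   6.3   0.3 -90.4  82.8] tilt [ 0.007  -0.0119]
```

Request:
arm_command(
  deltas=[
    [[0,0.6,0.05,0.14],[0,0.6,0.05,0],[0,0.6,0.05,0],[0,0.5,0,0],[0,0,0,0]],
  ],
)

```text
clock: 3.05
eef_pos: [0.6036, -0.1802, 0.2831]
tool_rot: [[-0.13, -0.008, 0.991], [-0.991, -0.005, -0.13], [0.006, -1.0, -0.007]]
ft_force: [0.4, -0.0, -0.6]
width: 1.004
```

```bash
python3 plan.py 0.602 -0.185 0.082 -97
python3 - <<'E'
from h import *
cv2.imwrite("pics/w2.png",camera("wrist"))
print(w2px("wrist",[.602,-.185,.08]))
E
```

```text
t3.05 grasp [ 0.6023 -0.181   0.1281] yaw -97.49 w 1.004 F [ 0.4 -0.  -0.6] M [ 0.05  0.03 -0.01]
need units total [0.094 1.153 0.013] twist -0.061 j [  1.6   8.1  -1.8   0.3 -80.6  80.8] tilt [ 0.0058 -0.0074]
[322.05314367 281.46152134]
```

View pics/w2.png

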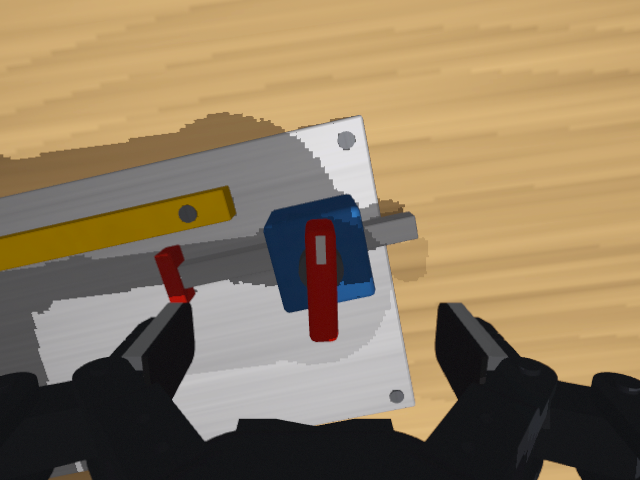

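Request:
arm_command(
  deltas=[
    [[0.1,0.5,0.02,0],[0.05,0.5,0,0],[0,0.25,0,0],[0,0,0,0]],
  ],
)

```text
clock: 3.5
eef_pos: [0.6053, -0.1856, 0.242]
tool_rot: [[-0.131, 0.004, 0.991], [-0.991, -0.008, -0.131], [0.007, -1.0, 0.005]]
ft_force: [-0.7, 0.7, -0.4]
width: 1.001
```

```bash
python3 plan.py 0.602 -0.185 0.081 -97
```

```text
t3.50 grasp [ 0.6059 -0.1868  0.087 ] yaw -97.55 w 1.001 F [-0.7  0.7 -0.4] M [-0.01  0.05 -0.03]
need units total [-0.033  0.148 -0.105] twist -0.069 j [  1.2   9.4  -4.7   0.5 -75.6  81.2] tilt [0.0074 0.0055]
```

Request:
arm_command(
  deltas=[
    [[-0.03,0.15,-0.1,0],[0,0,0,0]],
  ],
)

```text
clock: 3.7
eef_pos: [0.6018, -0.1835, 0.2383]
tool_rot: [[-0.132, 0.008, 0.991], [-0.991, -0.009, -0.132], [0.008, -1.0, 0.009]]
ft_force: [0.1, 0.3, 0.7]
width: 1.001
```

Request:
arm_command(
  deltas=[
    [[0,0,0,0],[0,0,0,0],[0,0,0,0],[0,0,0,0],[0,0,0,0],[0,0,0,0],[0,0,0,0],[0,0,0,0]],
  ],
  jaw=0,
  grip_force=60,
)

```text
clock: 4.5
eef_pos: [0.6025, -0.1833, 0.2421]
tool_rot: [[-0.132, 0.013, 0.991], [-0.991, -0.009, -0.131], [0.007, -1.0, 0.014]]
ft_force: [-1.4, 0.1, 1.2]
width: 0.14
```

```bash
python3 plan.py 0.602 -0.185 0.081 -97
python3 - <<'E'
from h import *
cv2.imwrite("pics/w3.png",camera("wrist"))
E
```

```text
t4.50 grasp [ 0.6045 -0.1847  0.0871] yaw -97.56 w 0.140 F [-1.4  0.1  1.2] M [ 0.32  0.08 -0.04]
need units total [ 0.014  0.152 -0.063] twist -0.07 j [  1.4   8.7  -5.5   0.6 -75.   80.9] tilt [0.0075 0.0139]
```

View pics/w3.png

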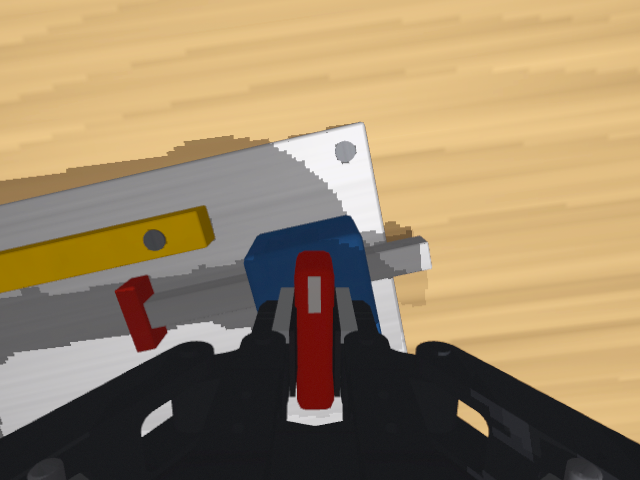

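Request:
arm_command(
  deltas=[
    [[0,0.06,0,0.5],[0,0.02,0,0.5],[0,0.02,0,0.5],[0,0.02,0,0.5],[0,0.02,0,0.5],[0,0.02,0,0.5]],
  ],
)

```text
clock: 5.15
eef_pos: [0.6022, -0.1834, 0.2421]
tool_rot: [[-0.533, 0.013, 0.846], [-0.846, -0.013, -0.533], [0.004, -1.0, 0.018]]
ft_force: [-2.0, 1.5, 5.7]
width: 0.14
```

```bash
python3 plan.py 0.602 -0.185 0.083 -162
```

```text
t5.15 grasp [ 0.6042 -0.1853  0.0871] yaw -122.23 w 0.140 F [-2.   1.5  5.7] M [0.52 1.   0.15]
need units total [ 0.022  0.101 -0.053] twist 4.972 j [  1.5   8.6  -5.7   0.8 -74.9  56.1] tilt [0.0037 0.0179]
```

Request:
arm_command(
  deltas=[
    [[0,0.02,0,0.55],[0,0.02,0,0.55],[0,0.02,0,0.55],[0,0.02,0,0.55],[0,0.02,0,0.55],[0,0.02,0,0.55],[0,0.02,0,0.55],[0,0.02,0,0.55]],
  ],
)

```text
clock: 5.95
eef_pos: [0.6015, -0.1833, 0.2421]
tool_rot: [[-0.931, 0.011, 0.365], [-0.365, -0.017, -0.931], [-0.004, -1.0, 0.02]]
ft_force: [-1.8, 1.0, 5.6]
width: 0.137
```

```bash
python3 plan.py 0.602 -0.185 0.083 -161
```

```text
t5.95 grasp [ 0.6033 -0.1859  0.0871] yaw -158.59 w 0.137 F [-1.8  1.   5.6] M [0.69 1.15 0.17]
need units total [ 0.021  0.102 -0.036] twist 0.302 j [  1.5   8.6  -5.8   1.  -75.   19.6] tilt [-0.0044  0.0198]
```

Request:
arm_command(
  deltas=[
    [[0,0.02,0,0.3],[0,0.02,0,0.2],[0,0.02,0,0]],
  ],
)

```text
clock: 6.25
eef_pos: [0.6014, -0.1832, 0.2421]
tool_rot: [[-0.955, 0.011, 0.297], [-0.297, -0.018, -0.955], [-0.005, -1.0, 0.021]]
ft_force: [-1.9, 2.7, 5.4]
width: 0.134
```

```bash
python3 plan.py 0.602 -0.185 0.083 -161
python3 - <<'E'
from h import *
cv2.imwrite("pics/w4.png",camera("wrist"))
E
```

```text
t6.25 grasp [ 0.6032 -0.186   0.0871] yaw -162.74 w 0.134 F [-1.9  2.7  5.4] M [0.79 1.07 0.1 ]
need units total [ 0.021  0.102 -0.034] twist -0.218 j [  1.6   8.5  -5.9   1.1 -74.9  15.4] tilt [-0.0052  0.0206]
```

View pics/w4.png

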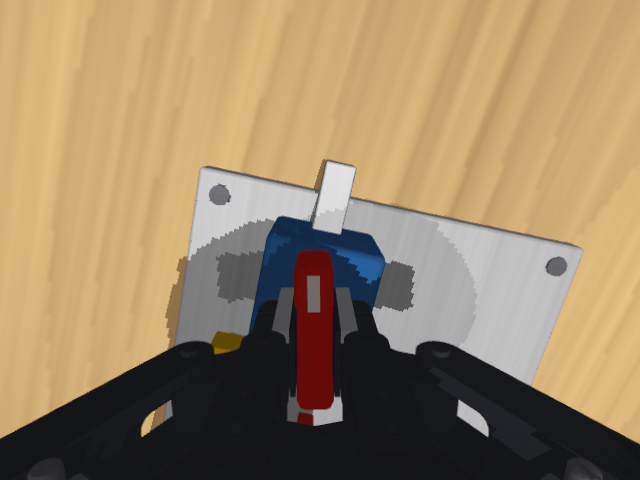

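Request:
arm_command(
  deltas=[
    [[0,0,0,0],[0,0,0,0],[0,0,0,0],[0,0,0,0]],
  ],
  jaw=85,
)

```text
clock: 6.7
eef_pos: [0.6013, -0.1834, 0.241]
tool_rot: [[-0.954, 0.01, 0.298], [-0.298, -0.018, -0.954], [-0.004, -1.0, 0.02]]
ft_force: [0.8, -0.4, 0.8]
width: 0.813
```

Request:
arm_command(
  deltas=[
    [[0,-0.7,0,0],[0,-0.8,0,0],[0,-0.8,0,0],[0,-0.8,0,0],[0,-0.5,0,0],[0,0,0,0]],
  ],
)

```text
clock: 7.3
eef_pos: [0.5995, -0.1814, 0.3872]
tool_rot: [[-0.955, 0.005, 0.298], [-0.298, -0.018, -0.955], [0.001, -1.0, 0.019]]
ft_force: [-0.1, -0.7, -0.3]
width: 0.993
```

```bash
python3 plan.py 0.448 0.263 0.2 152.2
python3 - <<'E'
from h import *
cv2.imwrite("pics/w5.png",camera("wrist"))
a=camera("top")
cv2.imwrite("pics/t5.png",cv2.resize(a[135:240,285:420],None,fx=5.5,fy=5.5,interpolation=cv2.INTER_CUBIC))
E
```

```text
t7.30 grasp [ 0.6003 -0.1842  0.2322] yaw -162.69 w 0.993 F [-0.1 -0.7 -0.3] M [ 0.08  0.01 -0.  ]
need units total [  0.307   0.582 -11.819] twist 5.639 j [  1.8   6.    6.5   1.1 -90.3  15.6] tilt [0.0008 0.0189]
```

View pics/w5.png

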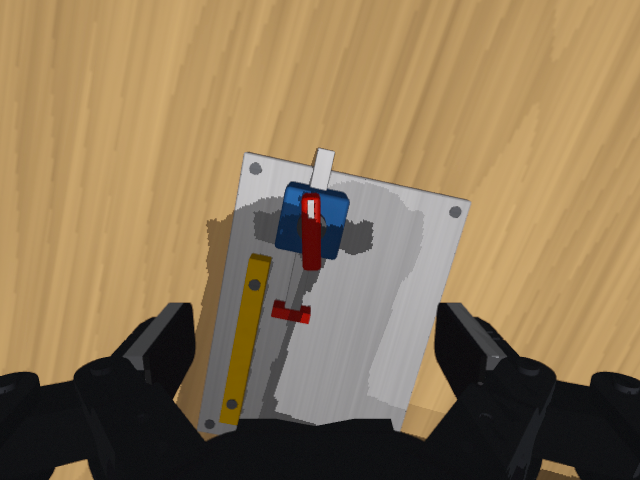

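View pics/t5.png

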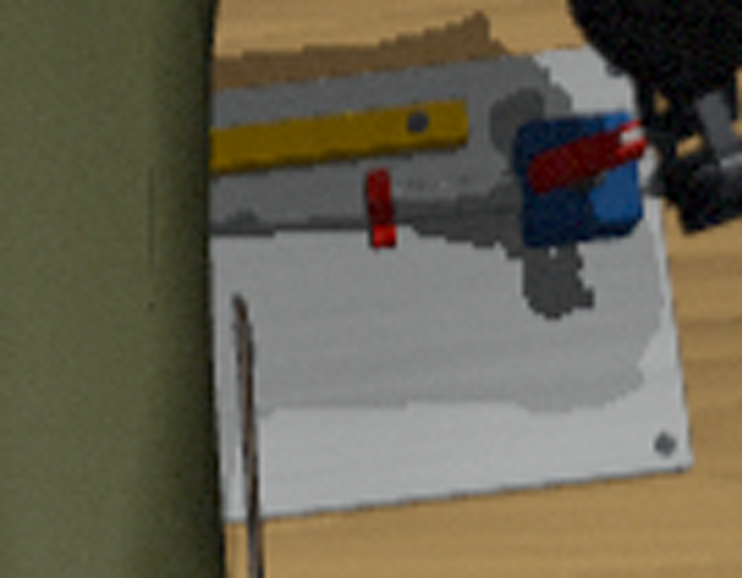

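Request:
arm_command(
  deltas=[
    [[0,0.03,-0.9,0],[0,0,-0.95,0],[0.03,0.03,-0.95,0],[0.03,0.03,-0.95,0],[0.03,0.03,-0.95,0],[0.03,0.03,-0.95,0],[0.03,0.03,-0.95,0],[0.03,0.03,-0.95,0],[0.03,0.03,-0.95,0],[0.03,0,-0.95,0],[0.03,0,-0.9,0],[0,0,0,0.9],[0,0,0,0.9],[0,0,0,0.9],[0,0,0,0.9],[0,0,0,0.9],[0,0,0,0.6],[0,0,0,0]],
  ],
)

```text
clock: 9.2
eef_pos: [0.4561, 0.2253, 0.3316]
tool_rot: [[-0.905, -0.045, -0.423], [0.425, -0.036, -0.904], [0.026, -0.998, 0.052]]
ft_force: [-0.9, -0.3, 0.6]
width: 0.996
```

```bash
python3 plan.py 0.448 0.263 0.12 152.2
python3 - <<'E'
from h import *
cv2.imwrite("pics/w6.png",camera("wrist"))
E
```

```text
t9.20 grasp [0.4491 0.2197 0.1769] yaw 154.84 w 0.996 F [-0.9 -0.3  0.6] M [ 0.11 -0.08  0.05]
need units total [ 0.449  1.381 -1.041] twist 0.33 j [ 48.8 -10.1 -14.3  -0.6 -89.  -73.9] tilt [0.0256 0.0517]
```

View pics/w6.png

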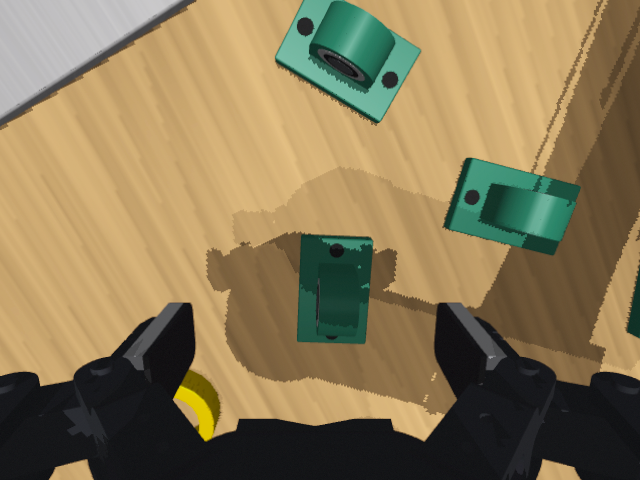

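Request:
arm_command(
  deltas=[
    [[0.2,0,-0.5,0.15],[0.2,0,-0.5,0.15],[0,0,0,0],[0,0,0,0]],
  ],
)

```text
clock: 9.65
eef_pos: [0.4586, 0.2686, 0.3266]
tool_rot: [[-0.891, -0.049, -0.452], [0.454, -0.039, -0.89], [0.026, -0.998, 0.057]]
ft_force: [0.3, 0.3, -0.1]
width: 0.995
```

Request:
arm_command(
  deltas=[
    [[0,0,0,0],[0,0,0,0],[0,0,0,0],[0,0,0,0]],
  ],
)

```text
clock: 10.05
eef_pos: [0.4586, 0.267, 0.3263]
tool_rot: [[-0.891, -0.049, -0.451], [0.453, -0.04, -0.891], [0.026, -0.998, 0.058]]
ft_force: [0.1, -0.4, 0.2]
width: 0.995
```

Request:
arm_command(
  deltas=[
    [[0,0.4,0,0],[0,0.4,0,0],[0,0,0,0]],
  ],
)

```text
clock: 10.35
eef_pos: [0.4568, 0.2651, 0.2924]
tool_rot: [[-0.891, -0.049, -0.451], [0.453, -0.038, -0.891], [0.026, -0.998, 0.056]]
ft_force: [-0.4, 0.4, -0.2]
width: 0.997
```

```bash
python3 plan.py 0.448 0.263 0.12 152.2
```

```text
t10.35 grasp [0.4492 0.2592 0.1377] yaw 153.05 w 0.997 F [-0.4  0.4 -0.2] M [ 0.02 -0.08 -0.01]
need units total [ 0.059  0.44  -0.097] twist 0.106 j [ 51.7  -6.2 -14.8  -0.8 -84.8 -78.5] tilt [0.0263 0.0565]
```

Request:
arm_command(
  deltas=[
    [[-0.5,-0.1,-0.8,0],[-0.5,-0.1,-0.8,0],[-0.5,-0.1,-0.8,0],[-0.5,-0.1,-0.8,0],[0,0,0,0]],
  ],
)

```text
clock: 10.85
eef_pos: [0.5905, 0.3452, 0.2962]
tool_rot: [[-0.892, -0.051, -0.45], [0.452, -0.041, -0.891], [0.027, -0.998, 0.06]]
ft_force: [-1.2, -0.1, -0.9]
width: 0.999
```

Request:
arm_command(
  deltas=[
    [[0.15,0,0.25,0],[0.15,0,0.25,0],[0.15,0,0.25,0],[0.15,0,0.25,0],[0.15,0,0.25,0],[0.15,0,0.25,0],[0,0,0,0]],
  ],
)

```text
clock: 11.55
eef_pos: [0.5236, 0.3023, 0.3028]
tool_rot: [[-0.892, -0.051, -0.449], [0.451, -0.04, -0.891], [0.027, -0.998, 0.059]]
ft_force: [0.4, -0.8, 0.7]
width: 0.998
```

```bash
python3 plan.py 0.448 0.263 0.12 152.2
```

```text
t11.55 grasp [0.5158 0.296  0.1481] yaw 153.16 w 0.998 F [ 0.4 -0.8  0.7] M [ 0.18 -0.12 -0.05]
need units total [1.119 0.821 1.457] twist 0.12 j [ 48.8   5.4  -2.3  -0.7 -85.9 -75.5] tilt [0.027  0.0587]
```

Request:
arm_command(
  deltas=[
    [[0,0,0,-0.9],[0,0,0,-0.9],[0,0,0,-0.9],[0,0,0,0]],
  ],
)

```text
clock: 11.95
eef_pos: [0.5209, 0.3003, 0.3063]
tool_rot: [[-0.996, -0.046, -0.075], [0.077, -0.036, -0.996], [0.044, -0.998, 0.039]]
ft_force: [0.4, 0.3, 0.2]
width: 0.993
```

Request:
arm_command(
  deltas=[
    [[0,0,0,0.9],[0,0,0,0.9],[0,0,0,0.9],[0,0,0,0]],
  ],
)

```text
clock: 12.35
eef_pos: [0.5196, 0.2993, 0.3077]
tool_rot: [[-0.886, -0.045, -0.461], [0.462, -0.034, -0.886], [0.024, -0.998, 0.051]]
ft_force: [-0.7, -0.4, 0.6]
width: 0.992
```

Request:
arm_command(
  deltas=[
    [[0.6,0,-0.4,0],[0.6,0,-0.4,0],[0.6,0,-0.4,0],[0,0,0,0]],
  ],
)

```text
clock: 12.75
eef_pos: [0.4763, 0.376, 0.3079]
tool_rot: [[-0.887, -0.043, -0.459], [0.46, -0.033, -0.887], [0.024, -0.999, 0.049]]
ft_force: [0.1, -0.5, 0.6]
width: 1.0
```

Request:
arm_command(
  deltas=[
    [[-0.6,0,0.4,0],[-0.6,0,0.4,0],[-0.6,0,0.4,0],[0,0,0,0]],
  ],
)

```text
clock: 13.15
eef_pos: [0.5185, 0.2983, 0.3089]
tool_rot: [[-0.892, -0.043, -0.451], [0.452, -0.033, -0.891], [0.023, -0.999, 0.049]]
ft_force: [-1.1, -0.9, -0.1]
width: 0.996
```

Request:
arm_command(
  deltas=[
    [[-0.5,0,-0.8,0],[-0.5,0,-0.8,0],[-0.5,0,-0.8,0],[0,0,0,0],[0,0,0,0],[0,0,0,0],[0,0,0,0],[0,0,0,0],[0,0,0,0],[0,0,0,0]],
  ],
)

```text
clock: 14.15
eef_pos: [0.6161, 0.3553, 0.3036]
tool_rot: [[-0.894, -0.043, -0.447], [0.448, -0.032, -0.893], [0.024, -0.999, 0.048]]
ft_force: [0.2, -0.5, 0.7]
width: 0.991
```

Request:
arm_command(
  deltas=[
    [[0,0.25,0,0],[0,0.25,0,0],[0,0.25,0,0],[0,0.25,0,0],[0,-0.25,0,0],[0,-0.25,0,0],[0,-0.25,0,0],[0,-0.25,0,0],[0,0,0,0],[0,0,0,0]],
  ],
)

```text
clock: 15.15
eef_pos: [0.616, 0.3551, 0.3057]
tool_rot: [[-0.894, -0.04, -0.447], [0.448, -0.03, -0.893], [0.022, -0.999, 0.045]]
ft_force: [-0.4, -0.3, -0.1]
width: 0.996
```

```bash
python3 plan.py 0.448 0.263 0.12 152.2
```

```text
t15.15 grasp [0.6098 0.3504 0.1509] yaw 153.36 w 0.996 F [-0.4 -0.3 -0.1] M [ 0.05 -0.1  -0.03]
need units total [2.617 1.001 3.724] twist 0.145 j [ 45.9  21.   16.1  -0.4 -88.  -72.5] tilt [0.0224 0.0452]
```

Request:
arm_command(
  deltas=[
    [[0,0,0,-0.9],[0,0,0,-0.9],[0,0,0,-0.9],[0,0,0,-0.9],[0,0,0,-0.9],[0,0,0,0]],
  ],
)

```text
clock: 15.75
eef_pos: [0.6158, 0.3551, 0.3053]
tool_rot: [[-0.981, -0.041, 0.187], [-0.186, -0.03, -0.982], [0.046, -0.999, 0.022]]
ft_force: [-0.2, 0.3, -0.3]
width: 0.993
```

Request:
arm_command(
  deltas=[
    [[0,0,0,0.9],[0,0,0,0.9],[0,0,0,0.9],[0,0,0,0.9],[0,0,0,0.9],[0,0,0,0]],
  ],
)

```text
clock: 16.35
eef_pos: [0.6156, 0.355, 0.3041]
tool_rot: [[-0.883, -0.043, -0.467], [0.468, -0.031, -0.883], [0.023, -0.999, 0.047]]
ft_force: [-1.2, -0.4, 0.1]
width: 0.997
```

Request:
arm_command(
  deltas=[
    [[-0.38,0,0.9,0],[-0.38,0,0.9,0],[-0.38,0,0.9,0],[-0.38,0,0.9,0],[-0.38,0,0.9,0],[0,0,0,0]],
  ],
)

```text
clock: 16.95
eef_pos: [0.5977, 0.155, 0.3091]
tool_rot: [[-0.888, -0.044, -0.457], [0.459, -0.032, -0.888], [0.024, -0.999, 0.049]]
ft_force: [1.0, -0.2, 0.9]
width: 0.991
```

Request:
arm_command(
  deltas=[
    [[0,0.5,0,0],[0,0.5,0,0],[0,0.5,0,0],[0,0.5,0,0],[0,0.5,0,0],[0,0,0,0]],
  ],
)

```text
clock: 17.55
eef_pos: [0.5934, 0.1516, 0.2076]
tool_rot: [[-0.891, -0.04, -0.453], [0.454, -0.029, -0.89], [0.023, -0.999, 0.044]]
ft_force: [0.1, -0.1, -1.3]
width: 0.991
```

Request:
arm_command(
  deltas=[
    [[0,-0.5,0,0],[0,-0.5,0,0],[0,-0.5,0,0],[0,-0.5,0,0],[0,-0.5,0,0],[0,0,0,0]],
  ],
)

```text
clock: 18.15
eef_pos: [0.5981, 0.1563, 0.3169]
tool_rot: [[-0.894, -0.037, -0.447], [0.448, -0.03, -0.893], [0.019, -0.999, 0.043]]
ft_force: [0.1, -0.5, 0.5]
width: 0.994
```

```bash
python3 plan.py 0.448 0.262 0.14 152.2
```

```text
t18.15 grasp [0.5924 0.1517 0.162 ] yaw 153.37 w 0.994 F [ 0.1 -0.5  0.5] M [ 0.14 -0.16  0.04]
need units total [ 4.451  0.601 -0.873] twist 0.146 j [ 33.3   6.6   0.1   0.3 -86.2 -59.9] tilt [0.0195 0.043 ]
```

Request:
arm_command(
  deltas=[
    [[0.55,0.05,-0.11,0],[0.55,0.05,-0.11,0],[0.55,0.05,-0.11,0],[0.55,0.05,-0.11,0],[0.55,0.05,-0.11,0],[0.55,0.05,-0.11,0],[0.55,0.05,-0.11,0],[0.55,0.05,-0.11,0],[0,0,0,0.15],[0,0,0,0]],
  ],
)

```text
clock: 19.15
eef_pos: [0.4504, 0.2712, 0.3082]
tool_rot: [[-0.887, -0.03, -0.461], [0.462, -0.024, -0.887], [0.015, -0.999, 0.035]]
ft_force: [0.6, -0.2, -0.0]
width: 0.994
```

```bash
python3 plan.py 0.448 0.262 0.12 152.2
python3 - <<'E'
from h import *
a=camera("wrist")
cv2.imwrite("pics/w7.png",a)
import pickle;pickle.dump(camera_params("wrist"),open("w7.pkl","wb"))
E
```

```text
t19.15 grasp [0.4458 0.2675 0.1533] yaw 152.50 w 0.994 F [ 0.6 -0.2 -0. ] M [ 0.04 -0.07 -0.05]
need units total [-0.124  0.833  0.067] twist 0.038 j [ 52.8  -7.5 -14.5  -0.5 -85.1 -80.2] tilt [0.0151 0.0353]
```

View pics/w7.png

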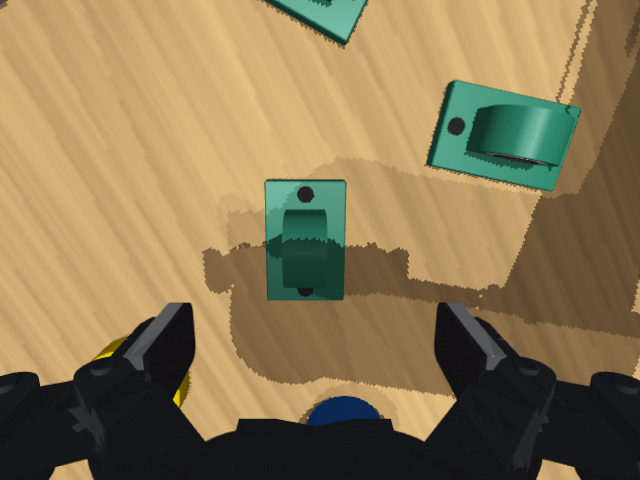

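```bash
python3 - <<'E'
from h import *
import pickle
p=pickle.load(open("w7.pkl","rb"))
W=np.array([px2w("wrist",u,v,.014,p)[:2] for u,v in [(265,180),(346,180),(344,299),(267,299)]])
print(W, W.mean(0))
d=(W[3]-W[0]+W[2]-W[1])/2;print(np.linalg.norm(d),np.degrees(np.arctan2(d[1],d[0]))-90)
E
```

```text
[[0.45343361 0.21750797]
 [0.40674336 0.24189398]
 [0.44474989 0.31504903]
 [0.49218025 0.28995092]] [0.44927678 0.26610048]
0.08229493688711353 -27.7963218204669
```

Request:
arm_command(
  deltas=[
    [[-0.05,0.5,0.03,0.03],[-0.05,0.5,0.03,0],[0,0.5,0,0],[0,0.4,0,0],[0,0,0,0]],
  ],
)

```text
clock: 19.7
eef_pos: [0.454, 0.263, 0.2314]
tool_rot: [[-0.884, -0.027, -0.467], [0.467, -0.023, -0.884], [0.014, -0.999, 0.033]]
ft_force: [-0.9, -0.9, -0.1]
width: 0.994
```

```bash
python3 plan.py 0.449 0.2645 0.044 152.2
```

```text
t19.70 grasp [0.4498 0.2595 0.0765] yaw 152.13 w 0.994 F [-0.9 -0.9 -0.1] M [ 0.05 -0.03  0.  ]
need units total [ 0.065  0.811 -0.129] twist -0.009 j [ 51.9  -5.5 -20.8  -0.4 -76.7 -79.7] tilt [0.0135 0.033 ]
```

Request:
arm_command(
  deltas=[
    [[0.06,0.4,-0.12,0],[0,0.3,0,0],[0,0.1,0,0],[0,0,0,0]],
  ],
)

```text
clock: 20.1
eef_pos: [0.4555, 0.2669, 0.2012]
tool_rot: [[-0.883, -0.024, -0.468], [0.469, -0.022, -0.883], [0.011, -0.999, 0.031]]
ft_force: [-0.3, -0.4, -1.2]
width: 0.999
```

```bash
python3 plan.py 0.449 0.2645 0.044 152.2
python3 - <<'E'
from h import *
cv2.imwrite("pics/w8.png",camera("wrist"))
E
```

```text
t20.10 grasp [0.4517 0.2635 0.0463] yaw 152.05 w 0.999 F [-0.3 -0.4 -1.2] M [ 0.08 -0.04  0.03]
need units total [0.072 0.059 0.008] twist -0.019 j [ 52.1  -3.7 -22.4  -0.3 -73.1 -79.9] tilt [0.0112 0.0309]
```

View pics/w8.png

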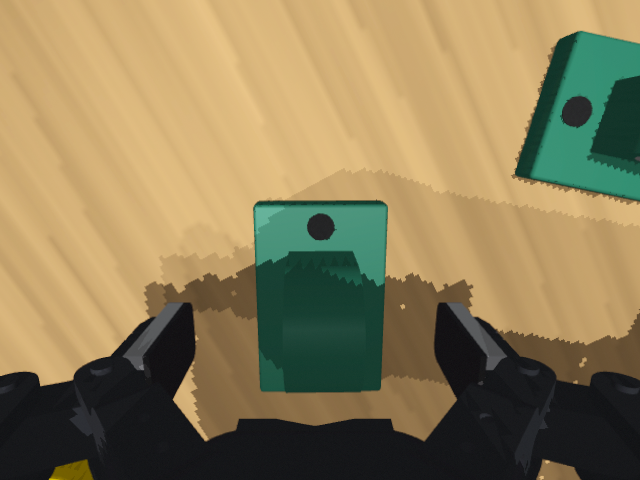

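Request:
arm_command(
  deltas=[
    [[0.06,0.05,0.01,0],[0,0,0,0],[0,0,0,0],[0,0,0,0],[0,0,0,0],[0,0,0,0],[0,0,0,0],[0,0,0,0]],
  ],
  jaw=0,
  grip_force=50,
)

```text
clock: 20.95
eef_pos: [0.4535, 0.2682, 0.2023]
tool_rot: [[-0.884, -0.021, -0.468], [0.468, -0.019, -0.883], [0.01, -1.0, 0.026]]
ft_force: [-0.5, -0.4, -0.3]
width: 0.299
```

```bash
python3 plan.py 0.449 0.2645 0.044 152.2
python3 - <<'E'
from h import *
cv2.imwrite("pics/w9.png",camera("wrist"))
E
```

```text
t20.95 grasp [0.4503 0.2653 0.0473] yaw 152.08 w 0.299 F [-0.5 -0.4 -0.3] M [ 0.05 -0.1   0.03]
need units total [0.019 0.084 0.03 ] twist -0.015 j [ 52.4  -4.  -22.7  -0.3 -72.9 -80.2] tilt [0.0096 0.0265]
```

View pics/w9.png

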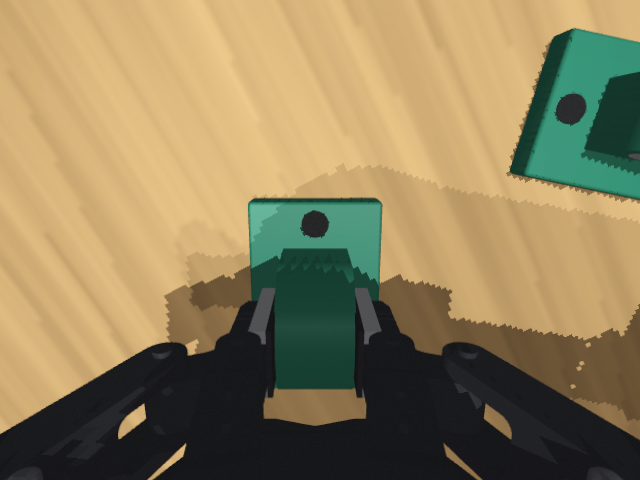

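Request:
arm_command(
  deltas=[
    [[0,-0.4,0,0],[0,-0.6,0,0],[0,-0.6,0,0],[0,-0.6,0,0],[0,-0.2,0,0],[0,0,0,0]],
  ],
)

```text
clock: 21.6
eef_pos: [0.4541, 0.269, 0.2937]
tool_rot: [[-0.883, -0.033, -0.469], [0.47, -0.026, -0.883], [0.017, -0.999, 0.038]]
ft_force: [-0.5, -0.5, -4.2]
width: 0.294
```

```bash
python3 plan.py 0.58 -0.035 0.13 185.4
```

```text
t21.60 grasp [0.449  0.265  0.1389] yaw 151.99 w 0.294 F [-0.5 -0.5 -4.2] M [ 0.05 -0.16 -0.02]
need units total [-6.417  0.308  5.076] twist -4.176 j [ 52.3  -6.8 -15.3  -0.6 -83.8 -80.2] tilt [0.017  0.0383]
```

Request:
arm_command(
  deltas=[
    [[-0.49,0,0.39,0],[-0.49,0,0.39,0],[-0.49,0,0.39,0],[-0.49,0,0.39,0],[-0.49,0,0.39,0],[-0.49,0,0.39,0],[-0.49,0,0.39,0],[-0.49,0,0.39,0],[-0.49,0,0.39,0],[-0.49,0,0.39,0],[-0.49,0,0.39,0],[-0.49,0,0.39,0],[0,0,0,-0.6],[0,0,0,-0.6],[0,0,0,-0.6],[0,0,0,-0.6],[0,0,0,-0.6],[0,0,0,-0.6],[0,0,0,-0.5],[0,0,0,0]],
  ],
)

```text
clock: 23.6
eef_pos: [0.5694, -0.0194, 0.2486]
tool_rot: [[-0.99, -0.094, 0.105], [-0.102, -0.033, -0.994], [0.097, -0.995, 0.023]]
ft_force: [0.1, 0.2, -4.4]
width: 0.296
```

```bash
python3 plan.py 0.58 -0.0414 0.1 185.4
python3 - <<'E'
from h import *
cv2.imwrite("pics/w10.png",camera("wrist"))
E
```

```text
t23.60 grasp [ 0.5549 -0.0245  0.0944] yaw -174.11 w 0.296 F [ 0.1  0.2 -4.4] M [ 0.14 -0.32 -0.03]
need units total [-0.564 -0.184  0.488] twist 0.061 j [ 18.3   2.4 -11.5   0.1 -81.8 -12.3] tilt [0.0967 0.0233]
```

View pics/w10.png

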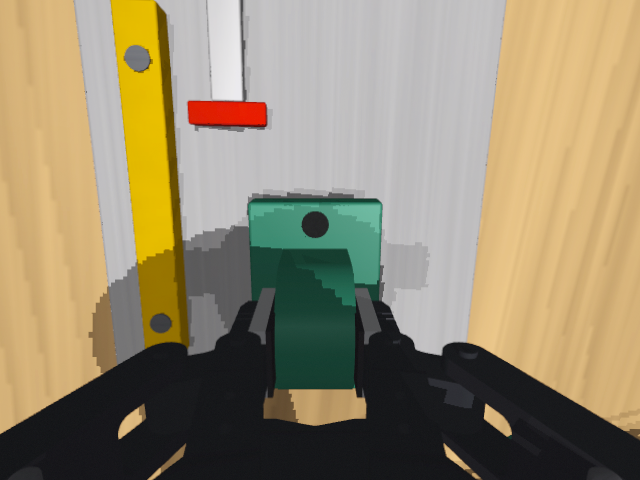

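Request:
arm_command(
  deltas=[
    [[-0.2,-0.08,0.16,0],[-0.2,-0.08,0.16,0],[-0.15,-0.08,0.16,0],[0,-0.05,0,0]],
  ],
)

```text
clock: 24.05
eef_pos: [0.5961, -0.0375, 0.2567]
tool_rot: [[-0.99, -0.097, 0.099], [-0.096, -0.034, -0.995], [0.1, -0.995, 0.024]]
ft_force: [0.1, 0.1, -3.9]
width: 0.295
```

```bash
python3 plan.py 0.58 -0.0414 0.059 185.4
```

```text
t24.05 grasp [ 0.5811 -0.0427  0.1025] yaw -174.48 w 0.295 F [ 0.1  0.1 -3.9] M [ 0.16 -0.38  0.01]
need units total [-0.085  1.083 -0.061] twist 0.015 j [ 15.7   6.3  -6.7   0.4 -82.9 -10.2] tilt [0.0998 0.0241]
```

Request:
arm_command(
  deltas=[
    [[-0.02,0.3,-0.02,0],[-0.02,0.3,-0.02,0],[-0.02,0.2,-0.02,0],[0,0.1,0,0],[0,0.1,0,0],[0,0.05,0,0]],
  ],
)

```text
clock: 24.65
eef_pos: [0.5942, -0.0359, 0.2156]
tool_rot: [[-0.991, -0.095, 0.099], [-0.096, -0.035, -0.995], [0.098, -0.995, 0.026]]
ft_force: [-4.4, 1.6, 5.5]
width: 0.298
```

```bash
python3 plan.py 0.58 -0.0414 0.059 185.4
```

```text
t24.65 grasp [ 0.5795 -0.0414  0.0614] yaw -174.45 w 0.298 F [-4.4  1.6  5.5] M [ 0.55  1.34 -0.07]
need units total [-0.017  0.059  0.001] twist 0.018 j [ 16.    7.5  -9.8   0.5 -78.5 -10.4] tilt [0.0979 0.0258]
```

Request:
arm_command(
  deltas=[
    [[0,0.15,0,0],[0,0.15,0,0],[0,0.15,0,0],[0,0.15,0,0],[0,0.15,0,0],[0,0.15,0,0]],
  ],
)

```text
clock: 25.25
eef_pos: [0.594, -0.036, 0.2152]
tool_rot: [[-0.992, -0.068, 0.109], [-0.106, -0.045, -0.993], [0.073, -0.997, 0.038]]
ft_force: [-9.8, 2.3, 18.5]
width: 0.295
```

```bash
python3 plan.py 0.58 -0.0414 0.059 185.4
```

```text
t25.25 grasp [ 0.5834 -0.0431  0.0607] yaw -173.88 w 0.295 F [-9.8  2.3 18.5] M [ 1.09  3.29 -0.07]
need units total [ 0.078  0.046 -0.052] twist 0.09 j [ 16.2   6.8 -11.    1.4 -76.8 -10.4] tilt [0.0728 0.0377]
```

Request:
arm_command(
  deltas=[
    [[0,0.2,0,0],[0,0.2,0,0],[0,0.2,0,0],[0,0.2,0,0],[0,0.2,0,0],[0,0.2,0,0],[0,0.2,0,0],[0,0.2,0,0]],
  ],
)

```text
clock: 26.05
eef_pos: [0.5948, -0.037, 0.2141]
tool_rot: [[-0.992, -0.026, 0.122], [-0.12, -0.06, -0.991], [0.033, -0.998, 0.056]]
ft_force: [-25.7, 9.8, 35.8]
width: 0.295
```

```bash
python3 plan.py 0.58 -0.0414 0.059 185.4
```

```text
t26.05 grasp [ 0.5908 -0.0463  0.0594] yaw -173.08 w 0.295 F [-25.7   9.8  35.8] M [ 2.79  8.45 -0.95]
need units total [ 0.253  0.01  -0.155] twist 0.19 j [ 16.5   5.8 -12.6   3.  -74.  -10.5] tilt [0.0328 0.0563]
```

Request:
arm_command(
  deltas=[
    [[0.03,-0.05,0,0],[0,0,0,0]],
  ],
)

```text
clock: 26.25
eef_pos: [0.5935, -0.0363, 0.2198]
tool_rot: [[-0.992, -0.021, 0.123], [-0.122, -0.059, -0.991], [0.028, -0.998, 0.056]]
ft_force: [-0.4, -0.8, -3.4]
width: 0.295
```

```bash
python3 plan.py 0.58 -0.0414 0.059 185.4
python3 - <<'E'
from h import *
cv2.imwrite("pics/w11.png",camera("wrist"))
a=camera("top");cv2.imwrite("pics/t11.png",cv2.resize(a[135:240,285:420],None,fx=5.5,fy=5.5,interpolation=cv2.INTER_CUBIC))
E
```

```text
t26.25 grasp [ 0.5902 -0.0455  0.0651] yaw -173.01 w 0.295 F [-0.4 -0.8 -3.4] M [ 0.22 -0.14 -0.02]
need units total [ 0.236  0.152 -0.14 ] twist 0.199 j [ 16.7   5.3 -12.6   3.  -74.3 -10.5] tilt [0.0284 0.0559]
```

View pics/w11.png

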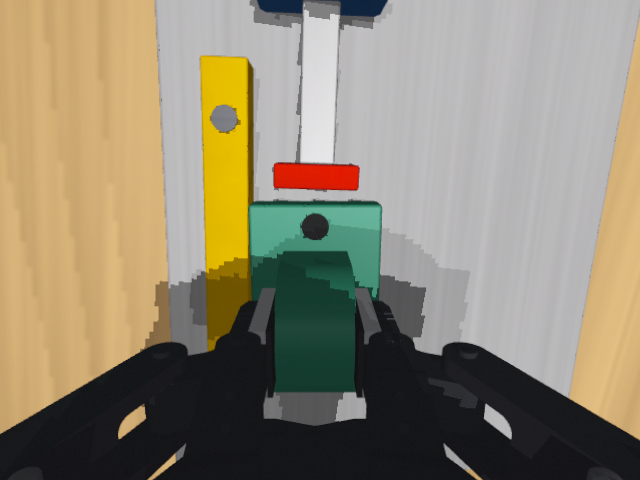

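View pics/t11.png

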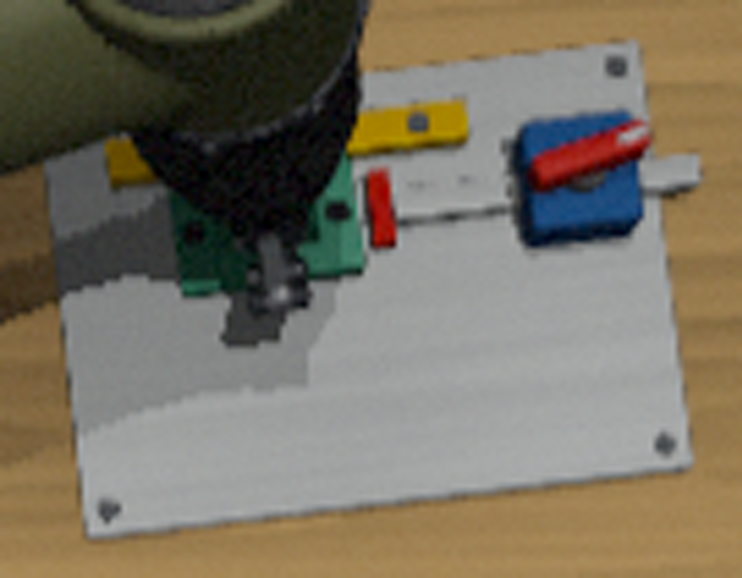

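Request:
arm_command(
  deltas=[
    [[0.03,0.05,0.03,0.2],[0,0.05,0.03,0],[0,0.05,0.03,0]],
  ],
)

```text
clock: 26.65
eef_pos: [0.5931, -0.0402, 0.2141]
tool_rot: [[-0.995, -0.021, 0.093], [-0.092, -0.06, -0.994], [0.027, -0.998, 0.057]]
ft_force: [-5.4, 4.7, 12.6]
width: 0.298
```

```bash
python3 plan.py 0.5889 -0.0506 0.059 185.4
```

```text
t26.65 grasp [ 0.5898 -0.0495  0.0594] yaw -174.73 w 0.298 F [-5.4  4.7 12.6] M [ 1.99  1.71 -0.04]
need units total [0.025 0.011 0.025] twist -0.016 j [ 16.3   5.5 -13.    3.1 -73.7 -11.9] tilt [0.0267 0.0574]
```

Request:
arm_command(
  deltas=[
    [[-0.06,0,0.1,0],[-0.06,0,0.1,0],[-0.08,0,0.12,0],[-0.08,0.02,0.12,0]],
  ],
)

```text
clock: 27.05
eef_pos: [0.5998, -0.0463, 0.2149]
tool_rot: [[-0.994, -0.045, 0.097], [-0.095, -0.039, -0.995], [0.049, -0.998, 0.035]]
ft_force: [-28.6, 25.6, 24.1]
width: 0.291
```

```bash
python3 plan.py 0.5889 -0.0506 0.059 185.4
python3 - <<'E'
from h import *
cv2.imwrite("pics/w12.png",camera("wrist"))
E
```

```text
t27.05 grasp [ 0.5929 -0.0524  0.0601] yaw -174.55 w 0.291 F [-28.6  25.6  24.1] M [ 7.94  9.44 -1.  ]
need units total [ 0.093  0.031 -0.055] twist 0.006 j [ 15.1   7.1 -10.6   1.6 -75.4 -10. ] tilt [0.0487 0.0348]
```

View pics/w12.png

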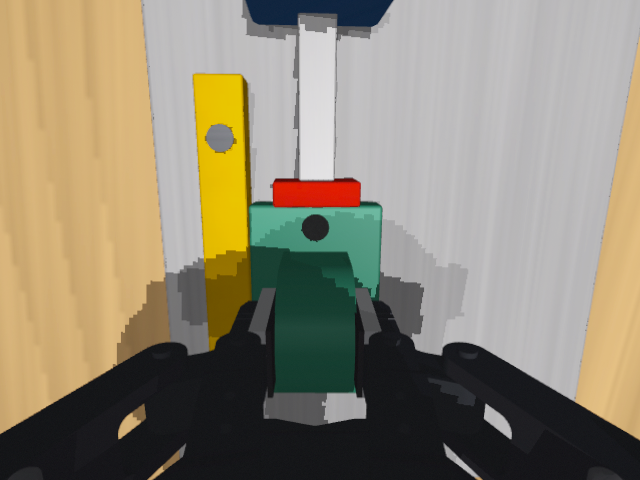

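Request:
arm_command(
  deltas=[
    [[0.02,0.05,-0.02,0],[0.01,0.1,0,0],[0.01,0.1,0,0]],
  ],
)

```text
clock: 27.4
eef_pos: [0.5988, -0.0447, 0.2147]
tool_rot: [[-0.994, -0.041, 0.099], [-0.097, -0.042, -0.994], [0.045, -0.998, 0.038]]
ft_force: [-14.0, 7.2, 20.0]
width: 0.293
```

```bash
python3 plan.py 0.5889 -0.0506 0.059 185.4
```

```text
t27.40 grasp [ 0.5924 -0.0513  0.06  ] yaw -174.43 w 0.293 F [-14.    7.2  20. ] M [ 1.87  4.52 -0.47]
need units total [ 0.084  0.027 -0.027] twist 0.021 j [ 15.3   6.8 -11.    1.8 -75.1 -10.2] tilt [0.0451 0.0382]
```

Request:
arm_command(
  deltas=[
    [[0.04,0.15,-0.01,0],[0.04,0.15,-0.01,0],[0.04,0.15,-0.01,0],[0.04,0.15,-0.01,0],[0.04,0.15,-0.01,0],[0.04,0.15,-0.01,0]],
  ],
)

```text
clock: 28.0
eef_pos: [0.593, -0.0431, 0.2139]
tool_rot: [[-0.995, -0.012, 0.103], [-0.102, -0.052, -0.993], [0.017, -0.999, 0.05]]
ft_force: [-14.1, 7.6, 26.1]
width: 0.296
```

```bash
python3 plan.py 0.5889 -0.0506 0.059 185.4
```

```text
t28.00 grasp [ 0.5912 -0.0511  0.0591] yaw -174.12 w 0.296 F [-14.1   7.6  26.1] M [ 1.79  4.68 -0.43]
need units total [ 0.055  0.002 -0.02 ] twist 0.06 j [ 15.9   5.3 -13.2   2.8 -73.1 -10.9] tilt [0.0172 0.0503]
```

Request:
arm_command(
  deltas=[
    [[0,0.0,0.06,0],[-0.04,0.02,0.08,0.05],[-0.06,0.03,0.1,0]],
  ],
)

```text
clock: 28.3
eef_pos: [0.5951, -0.0464, 0.2147]
tool_rot: [[-0.995, -0.02, 0.097], [-0.096, -0.04, -0.995], [0.024, -0.999, 0.037]]
ft_force: [-28.4, 25.9, 26.4]
width: 0.294
```

```bash
python3 plan.py 0.5889 -0.0506 0.059 185.4
python3 - <<'E'
from h import *
import pickle
for i in range(4):
    a=camera("wrist"); s=state(); print(s["clock"],s["eef_pos"].round(4),s["tool_rot"][:,1].round(4),s["ft_force"].round(1),s["qvel"].round(2))
cv2.imwrite("pics/w13.png",a)
pickle.dump(camera_params("wrist"),open("w13.pkl","wb"))
cv2.imwrite("pics/w13c.png",cv2.resize(a[160:310,180:400],None,fx=3.6,fy=3.6,interpolation=cv2.INTER_CUBIC))
b=camera("top");cv2.imwrite("pics/t13.png",cv2.resize(b[135:240,285:420],None,fx=5.5,fy=5.5,interpolation=cv2.INTER_CUBIC))
print(state()["ft_force"])
E
```

```text
t28.30 grasp [ 0.592  -0.0526  0.0598] yaw -174.49 w 0.294 F [-28.4  25.9  26.4] M [ 8.42  9.66 -0.83]
need units total [ 0.072  0.021 -0.057] twist 0.013 j [ 15.3   5.8 -12.2   2.  -73.7 -10.4] tilt [0.0239 0.0374]
28.35 [ 0.5952 -0.0465  0.2147] [-0.0207 -0.0392 -0.999 ] [-24.8  22.6  20.4] [ 0.26 -0.2  -0.52  0.69  0.52 -0.77]
28.4 [ 0.5951 -0.0464  0.2147] [-0.0204 -0.0396 -0.999 ] [-24.   20.9  19.9] [ 0.29 -0.24 -0.37  0.49  0.25 -0.33]
28.45 [ 0.5951 -0.0464  0.2147] [-0.0203 -0.0398 -0.999 ] [-23.7  21.4  19.6] [ 0.11 -0.15 -0.17  0.22  0.25 -0.03]
28.5 [ 0.5951 -0.0464  0.2147] [-0.0202 -0.0399 -0.999 ] [-24.4  21.9  18.6] [ 0.19 -0.12 -0.2   0.06 -0.04  0.01]
[-22.73737462  20.82049931  18.96827345]
```

View pics/w13c.png

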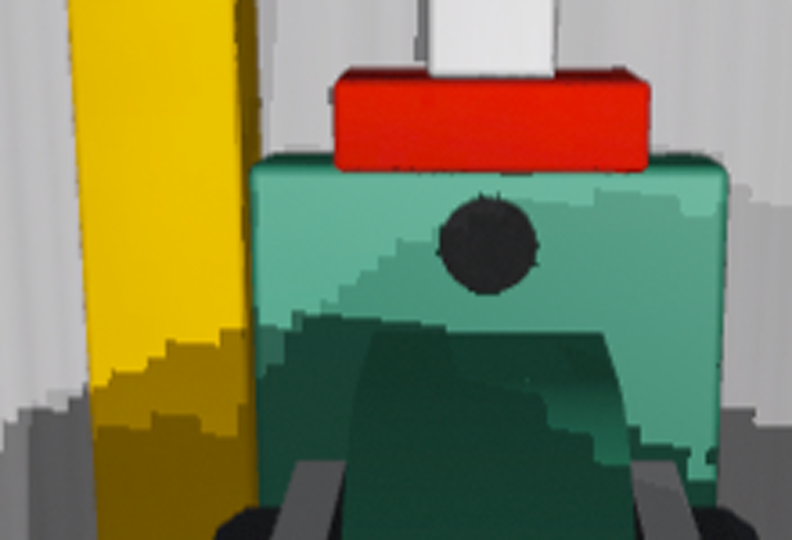

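View pics/t13.png

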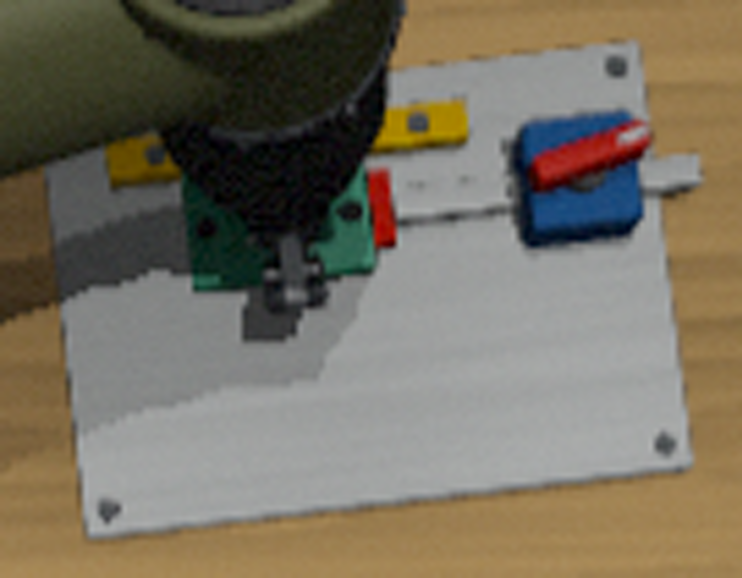

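```bash
python3 - <<'E'
from rig import *
print(job_done()); s=state(); print(s["clock"],s["ft_force"],s["width"])
E
```

```text
the job is handed in; nothing more can be done
None
the job is handed in; nothing more can be done
```

I locked the stop bar, seated the housing in the corner against the fence and the bar's red end, and handed the job in at about 28.6 s of the 72 s allowed. No verdict is reported, so the results below are my own readings.

- **Clamp knob:** I pinched it and turned it about 65° clockwise. In the pictures it stands at about 1.35 rad. The stop pad is at the same pixels in the overhead picture as at the start.
- **Housing:** I took the one farthest from the base, 0.52 m away. It now lies on the plate with its long side along the fence, still gripped at 25 mm opening.
- **Last readings:** At rest, the wrist force was steady at about 23 N towards the fence, 21 N towards the stop bar and 19 N down. Some of the two sideways forces may be friction on the plate. The close-up picture showed no gap at the fence or the red pad, and the edges looked parallel to within about 1°.
- **Tool tilt:** The tool drifted up to 0.1 rad off vertical during the moves. I brought it back by pressing the housing flat on the plate. The final tool tilt was about 0.045 rad. I estimate the housing's own tilt at about 0.02 rad, judged from how it was gripped, not measured directly.
- **Fixture position:** The two cameras disagreed by up to about 4 mm on where the fixture is, so I relied on contact force for the final seating.
- **Tape, cup and screwdriver:** I planned the moves to stay clear of all three, but did not check their positions in a final picture.

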